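# Clamp a temple bundle to cure in the notched bench clamp

## Task

Lay the bundle of four temple strips that lies on the table flat on the dark bed of the bench clamp, its strips side by side towards the jaws, and let go of it. Then hold the clamp's red release bar up, slide the carriage in by it until you press the bundle against the fixed jaw with about 14 N, and, still pressing, let the bar down and go so that it catches the nearest notch and the bundle stays firmly held. Never squeeze the bundle with more than 22 N, and leave the other things on the table where they are.

Things in the scene. Friction and masses are not known exactly. Their poses are not given: they have to be found in the camera images.
- bundle: bundle of four black temple strips with yellow edges, the only four-strip bundle on the table top (those in the pink trays are not meant): 54 mm long (own x), 38 mm wide (own y, the strips lie side by side along it), 16 mm high, 20 to 45 g, stiff; sides upright to 1 mm. Take it by its two ends (54 mm). Origin at the centre of its underside, z up
- clamp: bench clamp, fixed: grey base 315 x 104 x 10 mm. Origin at the centre of its underside; x runs along the slide from the fixed jaw to the red bar, y across, z up. Dark bed, top at z 22, 40 mm wide, x -122 to -50; guide blocks to z 34 at y +-42 begin at x -50. Blue carriage 46 x 104, top at z 48. A notched steel rack lies behind the bed
- fixed_jaw: fixed jaw, 34 mm wide, rubber-faced, top at z 46 of the clamp; origin at the foot of its face at the height of the table; the face looks along +x of the clamp, at clamp x = -122 mm
- bed_spot (a point): point on top of the bed at clamp x -100, z 22 mm, where the underside centre of the bundle goes (3 mm clear of the fixed jaw; the sprung jaw pushes it home). The bundle's own y then lies along clamp x, either way round
- carriage (a joint): slide of the carriage in m: 0 fully back, grows towards the fixed jaw, stop at 0.107. Starts at 0 to 0.022, free in a long slot up to 0.025; beyond that it moves only with the bar up. Drag 1.5 N, plus 0.6 N per 10 mm/s. Its sprung jaw (34 x 16 mm) resists with 6 N, then 1.2 N per mm, 14 mm travel; it stands out 34 to 66 mm from the carriage, as its screw is set: not measured
- release_bar (a joint): hinge of the release bar in rad: 0 down in a notch, about 0.1 resting on a land between notches, over 0.13 clear of them, stop at 0.25. Springs down: lifting takes 4 to 7 N. Notches are 5 mm apart with 1.4 mm play. If it comes down on a land, the sprung jaw backs the carriage by up to 5 mm into the next notch once let go (squeeze eases by up to 6 N); opened while still up, it goes back farther
- bar_grip (a point): middle of the red round cross rod of the release bar (11 mm thick, 68 mm long along clamp y, free over the middle 50 mm), at z 42 mm when down. Pinch it from above along clamp x; pull it to slide the carriage. It swings about a pin 64 mm nearer to the fixed jaw and 13 mm lower, so it rises 11 mm and goes 3 mm towards the jaw in 0.18 rad
- bundle_b: bystander: bundle of three black temple strips, 52 x 30 x 16 mm, on the table; origin at the centre of its underside
- bundle_c: bystander: bundle of three black temple strips, 49 x 29 x 17 mm, on the table; origin at the centre of its underside
- glue_bottle: bystander: white glue bottle with a yellow band, 35 mm thick, 98 mm tall; origin at the centre of its underside
- side_cutters: bystander: blue-handled side cutters lying flat, 120 x 49 x 12 mm; origin at the centre of the underside
- parts_bin: bystander: open blue parts bin, 60 x 85 x 28 mm; origin at the centre of its underside
- screwdriver: bystander: red-handled screwdriver lying flat, 163 x 13 x 13 mm; origin on its underside, where the shaft meets the handle
- tape_roll: bystander: roll of tan tape lying flat, 92 mm across, 48 mm high; origin at the centre of its underside
Mind the look-alikes: they are no part of the job. Leave any white look-alike of the bundle alone.

How it is judged:
On the way, in this order (a step that is already met when the one before it is completed fails the run):
1. the bundle lies flat on the bed, between the jaws, and the fingers have let go of it (z of bundle in the frame of clamp between 0.019 and 0.026 m and x of bundle in the frame of clamp between -0.112 and -0.076 m and y of bundle in the frame of clamp between -0.01 and 0.01 m and angle between bundle's own z axis and vertical below 0.12 rad and angle between the y axis of bundle and the x axis of clamp, either way round below 0.25 rad and contact force between bundle and the fingers below 0.05 N), for 0.2 s.
2. the release bar is held up and the carriage is slid in (value of joint release_bar above 0.1 rad and value of joint carriage above 0.045 m), for 0.1 s.
At the end, for the whole second after the job is handed in: The bundle lies flat on the bed (within 10 mm of its middle line, strips square to the jaws within 0.15 rad), held against the fixed jaw with 5.5 to 16 N; the release bar is down in a notch (under 0.04 rad); all is at rest (value of joint release_bar below 0.04 rad and contact force between bundle and fixed_jaw between 5.5 and 16 N and z of bundle in the frame of clamp between 0.019 and 0.026 m and y of bundle in the frame of clamp between -0.01 and 0.01 m and angle between bundle's own z axis and vertical below 0.12 rad and angle between the y axis of bundle and the x axis of clamp, either way round below 0.15 rad and linear speed of bundle below 0.01 m/s); the robot touches nothing.
It fails at once if the bundle is squeezed against the fixed jaw with more than 22 N (contact force between bundle and fixed_jaw above 22 N).
It fails at once if another thing on the table is moved by more than 25 mm (distance of any of bundle_b, bundle_c, side_cutters, parts_bin, screwdriver, tape_roll from where it was at the start of the episode above 0.025 m).
It also fails if it takes over 58 s, if anything falls off the work surface, if the arm or the gripper's body presses on something with over 40 N, if the wrist force passes 120 N, or if a joint passes its speed limit or range.

## Robot

A 6-joint arm with a two-finger parallel gripper is mounted at the origin on a cart in front of the work surface, level with it; the furniture and walls round the work are solid. World frame = base frame: x ahead of the robot, y to its left, z up, the work surface at z = 0. Lengths are in m, angles in rad, forces in N, time in s.
With the tool pointing down it reaches from about 0.35 to 0.975 m from the base axis. Payload 4.9 kg.
Tool frame: the origin (TCP) lies on the centre line of the jaws, within the pads' length; the fingertips stand manip.tcp_to_tips ahead of it and the grasp point (between the pads) lies 11 mm behind it (manip.tcp_to_tips is the distance from the TCP to the fingertips, in m); x points along the fingers, y is the direction in which the jaws open and shut, and the axes are right-handed (so a half turn about x gives the same grasp; the last joint's range is limited). The gripper opens to 85 mm and grips with 20 to 120 N. Pads are 22 mm wide; open, the fingers measure 114 mm over their backs; the gripper's body (76 mm by 85 mm) begins 54 mm behind the grasp point. The pads swing forward as they close: fully open they stand 13 mm farther back than shut.
Start: joints at [1.179, 0.053, 1.613, -0, 1.476, -0.119], TCP at [0.168, 0.602, 0.239] pointing down, gripper open.
Joint ranges: [-3.01, 3.01], [-1.01, 2.22], [0.06, 2.58], [-1.02, 4.17], [0.09, 2.62], [-3.14, 3.14]. Speed limits (rad/s): [2.57, 2.57, 3.14, 3.14, 3.14, 3.14].

## Interface

Orientations are given as a unit quaternion [w, x, y, z].
In Python, from plant import status, imaging, workorder, manip gives the robot as it stands.
- The arm moves only by the tool carry_out, never from a script. Its argument "moves" is one flat list of numbers, 5 for each row, row after row: the opening, from 0 (shut) to 1 (fully open), then the shift along the tool's x, y, z in cm, then the turn about the tool's x in rad. In form: [claw, tx, ty, tz, twist, claw, tx, ty, tz, twist, ...]. A call has 1 to 12 rows; each row is the pose to reach, as a shift and turn from the pose commanded when the call began, along the tool's axes at that moment; what a row does not reach only later rows make up. A row lasts 1/12 s, in which the tool goes at most 41.7 mm and 7.16 degrees, less where a joint would pass 70% of its speed; a pose out of reach is approached as far as the arm can. A call with a gripper value outside its range is refused whole. The fingers move at their own pace and stop on an object; the grip force is fixed at half the most. Time passes only in rows, so rows that repeat a pose let the fingers close. It gives the time, the measured TCP pose, the force and the opening at its end, in the units of the state.
- status.state(): the state, without advancing time (a new reading comes with each control period).
- imaging.grab_frame(name): name is "side" or "top" or "wrist"; returns the picture (480x640x3 uint8, red, green, blue); there is no depth.
- imaging.camera_info(name): a dict with "K" (3x3 intrinsics, pixels), "R" (3x3) and "t" (3): a world point X has camera coordinates R X + t. Camera axes: x right, y down, z forward; pixel columns grow to the right and rows downward; lengths in m; the calibration is good to about 2 mm. A picture is of the moment at which its call begins: read the wrist's pose just before it. camera_info takes no time and is no camera call; for the wrist camera it gives the pose at the moment of the call.
- workorder.job_done(): hands the job in, once; it reports no verdict.
The state is a dict: "time": time; "joint_pos": joint angles; "joint_vel": joint speeds; "joint_efforts": joint torques, N m; "tool_pos": TCP position; "tool_rot": TCP orientation; "contact_force": force on the tool from outside, world axes, zero at the start; "ft_torque": the same for the moment, N m; "gripper_width": opening from 0.0 (shut) to 1.0 (fully open).
Only numpy, scipy, OpenCV 4.12 (cv2) and the standard library are available. Lean on these libraries where they do the work, as an engineer would, in place of code of your own. Each camera call takes 0.05 s, during which the arm holds its last target.

## Working session

There is one attempt and no reset: what is moved stays moved. The work goes in short steps, Python scripts to look and compute and a tool call to move; the robot and the scene stay as the last step left them, time stands still between calls to the robot, and variables do not carry over. Pictures are saved under pics/ and viewed, and the job is handed in when it is done.

Besides the shell and the picture viewer there is one more tool, called as name(argument=value, ...) on one line, values as JSON. carry_out: Moves the arm, as the interface text tells. Its arguments: {"type":"object","properties":{"moves":{"type":"array","items":{"type":"number"}}},"required":["moves"]}

```bash
mkdir -p pics; ls; python3 - <<'E'
from plant import status, imaging, workorder, manip
import cv2
print(status.state()); print(manip.tcp_to_tips, [a for a in dir(manip) if a[0]!='_'])
for n in ["side","top","wrist"]:
    c=imaging.camera_info(n); print(n,c)
    f=imaging.grab_frame(n); cv2.imwrite(f'pics/{n}0.png',f[:,:,::-1])
E
```

```text
pics
{'time': 0.0, 'joint_pos': array([ 1.17898397e+00,  5.33734459e-02,  1.61431878e+00, -1.12530093e-05,
        1.47602266e+00, -1.18986267e-01]), 'joint_vel': array([-0.00109651, -0.00236652,  0.00177167, -0.00099044, -0.00146819,
        0.00116724]), 'joint_efforts': array([ 2.65446060e-04, -3.93687379e+01, -3.70172846e+01, -6.22465927e-05,
        7.20426717e-03,  4.79014631e-06]), 'tool_pos': array([0.16816323, 0.60130438, 0.23803793]), 'tool_rot': array([ 0.70035181,  0.09543229,  0.70072325, -0.09688626]), 'contact_force': array([ 0.26226668,  0.04354687, -0.36899342]), 'ft_torque': array([-0.00292457,  0.0276126 ,  0.03113979]), 'gripper_width': 1.0015946213243427}
0.008 ['IKError', 'tcp_to_tips']
side {'K': array([[451.50602809,   0.        , 313.76225572],
       [  0.        , 451.50602809, 235.75106916],
       [  0.        ,   0.        ,   1.        ]]), 'R': array([[ 0.48711052, -0.87333281,  0.00362581],
       [-0.57891153, -0.32599689, -0.74738709],
       [ 0.65389967,  0.36196109, -0.66437895]]), 't': array([-0.4395783 ,  0.26810662,  0.70210311])}
top {'K': array([[462.39060144,   0.        , 315.23487932],
       [  0.        , 462.39060144, 239.41512137],
       [  0.        ,   0.        ,   1.        ]]), 'R': array([[ 0.02015246, -0.99971979, -0.01241842],
       [-0.99556327, -0.01892372, -0.09217198],
       [ 0.09191115,  0.01422081, -0.99566566]]), 't': array([-0.21905436,  0.53977751,  1.2188864 ])}
wrist {'K': array([[371.07659665,   0.        , 320.11125051],
       [  0.        , 371.07659665, 232.56744877],
       [  0.        ,   0.        ,   1.        ]]), 'R': array([[ 0.26991349,  0.96288165, -0.00237277],
       [ 0.93031005, -0.26014594,  0.25854846],
       [ 0.2483343 , -0.07199313, -0.96599537]]), 't': array([-0.62314657, -0.03438623,  0.37906421])}
```

View pics/side0.png

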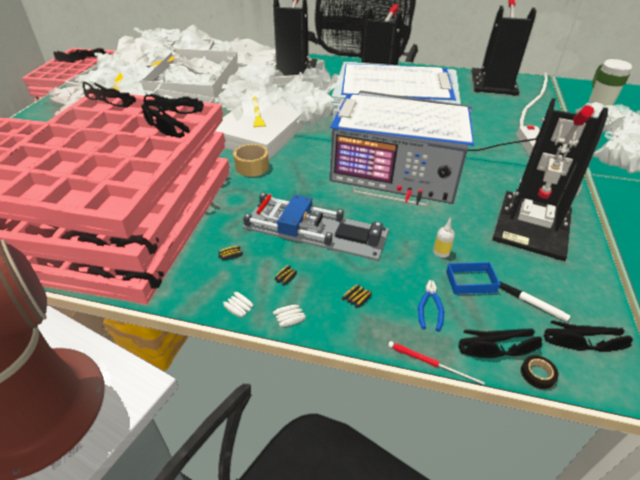

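View pics/top0.png

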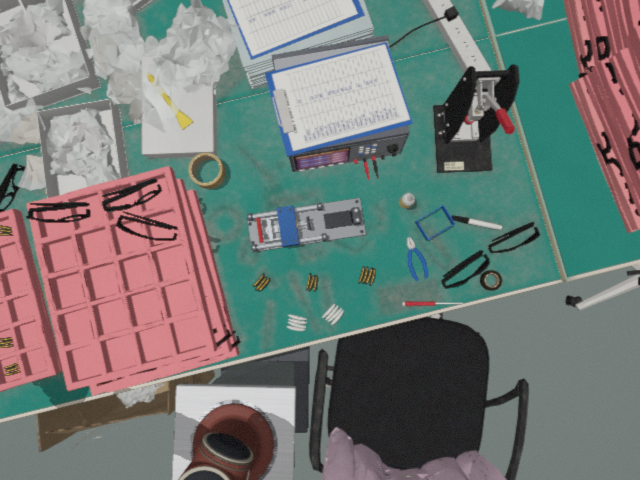

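View pics/wrist0.png

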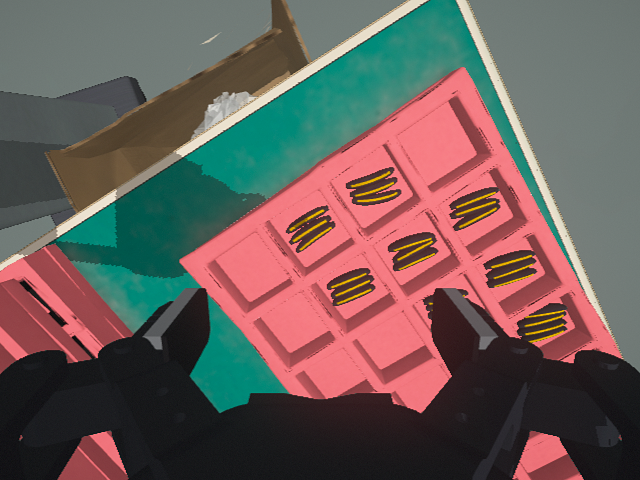

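```bash
python3 - <<'E'
import cv2,numpy as np
t=cv2.imread('pics/top0.png'); s=cv2.imread('pics/side0.png')
a=cv2.resize(t[262:302,245:385],None,fx=5.5,fy=5.5,interpolation=cv2.INTER_CUBIC)
b=cv2.resize(s[235:310,210:380],(770,340),interpolation=cv2.INTER_CUBIC)
cv2.imwrite('pics/crop1.png',np.vstack([a,b]))
c=cv2.resize(t[190:260,240:370],None,fx=6,fy=6,interpolation=cv2.INTER_CUBIC)
cv2.imwrite('pics/crop2.png',c)
E
```

```text
(no output)
```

View pics/crop1.png

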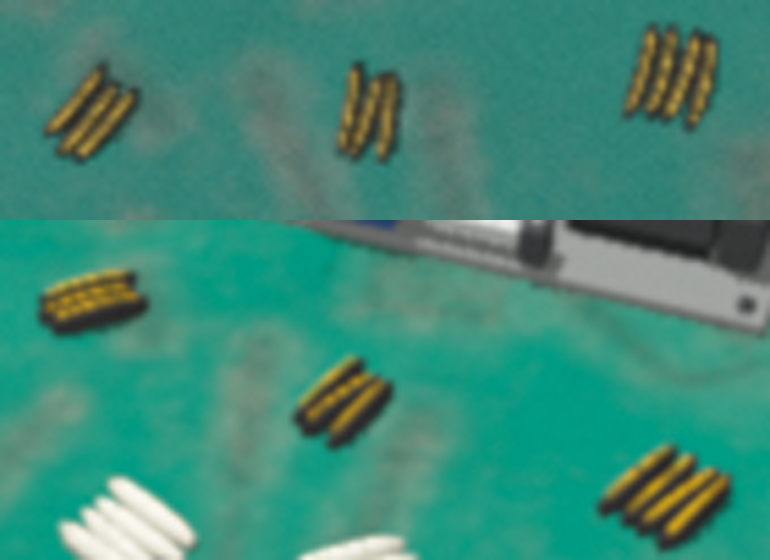

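View pics/crop2.png

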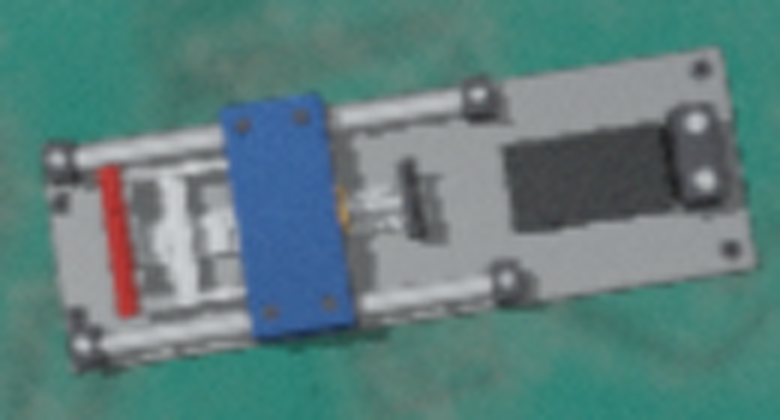

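Candidates for the bundle in the top view are (261,283) and (312,282), each with three strips, and (367,275) with four. The whites at (297,322) and (333,313) and the tray bundles are out. In the crop, (367,275) clearly shows four strips with yellow edges, so I choose that one. In the top view the clamp's fixed jaw is at about (355,217) and its red bar at about (260,230).

```bash
cat > h.py <<'E'
import numpy as np, cv2
from plant import status, imaging
def cast(c,px,z):
    px=np.atleast_2d(np.asarray(px,float)); K,R,t=c['K'],c['R'],c['t']
    d=(np.c_[px,np.ones(len(px))]@np.linalg.inv(K).T)@R
    o=-R.T@t
    return o+d*((z-o[2])/d[:,2])[:,None]
def proj(c,X):
    X=np.atleast_2d(X); q=X@c['R'].T+c['t']; q=q@c['K'].T; return q[:,:2]/q[:,2:]
def tri(c1,p1,c2,p2):
    P=[c['K']@np.c_[c['R'],c['t']] for c in (c1,c2)]
    X=cv2.triangulatePoints(P[0],P[1],np.array(p1,float).reshape(2,1),np.array(p2,float).reshape(2,1)); return (X[:3]/X[3]).ravel()
def axes():
    s=status.state(); from scipy.spatial.transform import Rotation as Ro
    q=s['tool_rot']; return s['tool_pos'],Ro.from_quat([q[1],q[2],q[3],q[0]]).as_matrix()
E
python3 - <<'E'
from h import *
c=imaging.camera_info('top'); t=cv2.imread('pics/top0.png')
# bundle: dark or yellow = not green
roi=(slice(255,300),slice(345,390)); h=cv2.cvtColor(t,cv2.COLOR_BGR2HSV)[roi]
m=((h[...,2]<75)|((h[...,0]<35)&(h[...,1]>90))).astype(np.uint8)
ys,xs=np.nonzero(m); P=np.c_[xs+345,ys+255]
W=cast(c,P,0.012)[:,:2]; mu=W.mean(0); u,s,v=np.linalg.svd(W-mu,full_matrices=0)
print('bundle',len(P),mu,'rect',cv2.minAreaRect((W*1000).astype(np.float32)),v)
# base corners crop2->px
for nm,q,z in [('bl',(58,152),10),('bottomleft',(80,372),10),('br',(758,268),10),('tr',(716,48),10)]:
    p=np.array(q)/6+[240,190]-.4; print(nm,p,cast(c,p,z/1000))
for nm,q,z in [('fj bolts mid',(700,152),46),('redtop',(108,170),42),('redbot',(127,315),42),('jawtop',(412,165),45),('bluefront t',(325,95),48),('bluefront b',(355,325),48),('bl t',(220,108),48),('blb',(250,338),48)]:
    p=np.array(q)/6+[240,190]-.4; print(nm,p,cast(c,p,z/1000))
print(axes())
E
```

```text
bundle 177 [ 0.4505467 -0.3490253] rect ((451.2452087402344, -348.70733642578125), (37.36920166015625, 43.71720504760742), 80.86528778076172) [[-0.73059441  0.6828117 ]
 [-0.6828117  -0.73059441]]
bl [249.26666667 214.93333333] [[ 0.60901123 -0.02650561  0.01      ]]
bottomleft [252.93333333 251.6       ] [[ 0.50879176 -0.03982309  0.01      ]]
br [365.93333333 234.26666667] [[ 0.56187024 -0.34562782  0.01      ]]
tr [358.93333333 197.6       ] [[ 0.66236732 -0.32548788  0.01      ]]
fj bolts mid [356.26666667 214.93333333] [[ 0.60905795 -0.31610648  0.046     ]]
redtop [257.6        217.93333333] [[ 0.59677478 -0.05410748  0.042     ]]
redbot [260.76666667 242.1       ] [[ 0.53237645 -0.0645544   0.042     ]]
jawtop [308.26666667 217.1       ] [[ 0.60107238 -0.18906768  0.045     ]]
bluefront t [293.76666667 205.43333333] [[ 0.63116429 -0.15000619  0.048     ]]
bluefront b [298.76666667 243.76666667] [[ 0.52938021 -0.1656706   0.048     ]]
bl t [276.26666667 207.6       ] [[ 0.62451215 -0.10368632  0.048     ]]
blb [281.26666667 245.93333333] [[ 0.5227761  -0.11971292  0.048     ]]
(array([0.16820194, 0.60143179, 0.23830573]), array([[-6.21513617e-04,  2.69455817e-01,  9.63012553e-01],
       [-1.54119117e-03,  9.63011337e-01, -2.69456471e-01],
       [-9.99998619e-01, -1.65165730e-03, -1.83241735e-04]]))
```

```bash
python3 - <<'E'
from h import *
a=imaging.camera_info('top');b=imaging.camera_info('side')
print(tri(a,(172,168),b,(222,104)))
R=axes()[1]
def mv(w,tw): print(np.round(R.T@np.array(w)*100,1),tw)
mv((.28,-.35,.08),1.5)
E
```

```text
[0.6925107  0.13398403 0.18561468]
[ -8.  -26.2  36.4] 1.5
```

carry_out(moves=[1,-8,0,4,0,1,-8,-26.2,36.4,1.5,1,-8,-26.2,36.4,1.5,1,-8,-26.2,36.4,1.5,1,-8,-26.2,36.4,1.5,1,-8,-26.2,36.4,1.5,1,-8,-26.2,36.4,1.5,1,-8,-26.2,36.4,1.5,1,-8,-26.2,36.4,1.5,1,-8,-26.2,36.4,1.5,1,-8,-26.2,36.4,1.5,1,-8,-26.2,36.4,1.5])

```text
time: 1.15
tool_pos: [0.4504, 0.248, 0.3196]
tool_rot: [0.478, 0.521, 0.477, -0.521]
contact_force: [0.4, -0.1, 0.1]
gripper_width: 1.0
```

```bash
python3 - <<'E'
from h import *
p,R=axes(); print(R)
print(np.round(R.T@(np.array([.53,-.22,.28])-p)*100,1))
E
```

```text
[[ 0.00129369  0.99621359 -0.08692993]
 [-0.00116313 -0.08692845 -0.99621388]
 [-0.99999849  0.0013899   0.00104627]]
[ 4.  12.  45.9]
```

carry_out(moves=[1,4,12,45.9,0,1,4,12,45.9,0,1,4,12,45.9,0,1,4,12,45.9,0,1,4,12,45.9,0,1,4,12,45.9,0,1,4,12,45.9,0,1,4,12,45.9,0,1,4,12,45.9,0,1,4,12,45.9,0,1,4,12,45.9,0,1,4,12,45.9,0])

```text
time: 2.15
tool_pos: [0.5322, -0.2196, 0.278]
tool_rot: [-0.479, -0.519, -0.48, 0.52]
contact_force: [-1.1, 0.2, -0.9]
gripper_width: 0.995
```

```bash
python3 - <<'E'
from h import *
import pickle
print(status.state()['tool_pos'])
c=imaging.camera_info('wrist'); f=imaging.grab_frame('wrist')
pickle.dump(c,open('w1.pkl','wb')); cv2.imwrite('pics/w1.png',f[:,:,::-1])
E
```

```text
[ 0.53222892 -0.21962569  0.27799302]
```

View pics/w1.png

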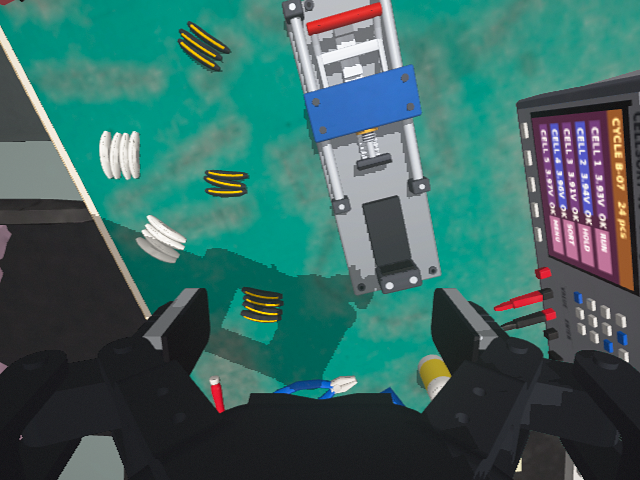

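Wrist view: the four-strip bundle is at (262,304), the fixed jaw at (398,275), the bed around (387,230), the sprung jaw at (374,161), the blue carriage at (362,102) and the red bar at (344,18).

```bash
python3 - <<'E'
from h import *
t=cv2.imread('pics/w1.png')
cv2.imwrite('pics/w1a.png',cv2.resize(t[0:300,275:450],None,fx=2.6,fy=2.0*1,interpolation=cv2.INTER_CUBIC))
a=cv2.resize(t[120:300,320:450],None,fx=3.3,fy=3.3,interpolation=cv2.INTER_CUBIC)
b=cv2.resize(t[280:330,230:300],None,fx=5,fy=5,interpolation=cv2.INTER_CUBIC)
cv2.imwrite('pics/w1a.png',a);cv2.imwrite('pics/w1b.png',b)
cv2.imwrite('pics/w1c.png',cv2.resize(t[0:180,275:440],None,fx=3.3,fy=3.3,interpolation=cv2.INTER_CUBIC))
E
```

```text
(no output)
```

View pics/w1a.png

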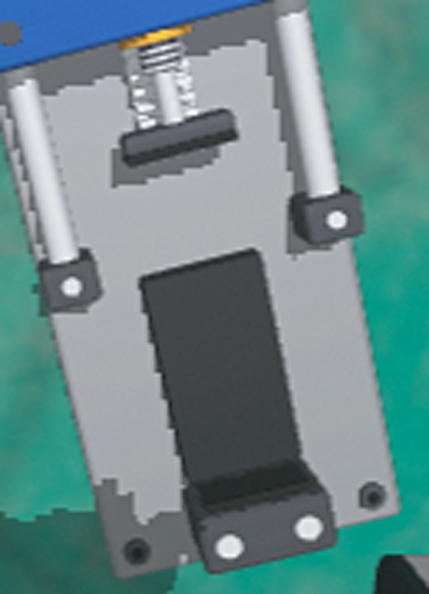

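View pics/w1b.png

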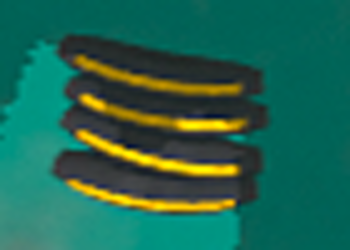

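View pics/w1c.png

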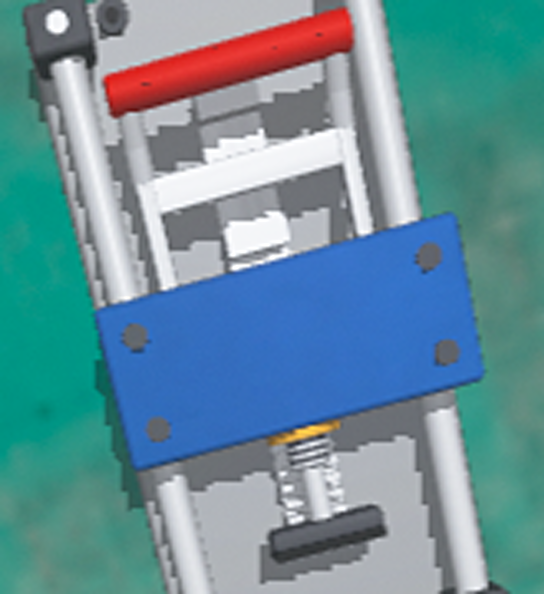

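```bash
python3 - <<'E'
from h import *
import pickle
c=pickle.load(open('w1.pkl','rb'))
A=lambda q:(np.array(q)+.5)/3.3-.5+[320,120]
C=lambda q:(np.array(q)+.5)/3.3-.5+[275,0]
def g(n,p,z):
    w=cast(c,p,z)[0]; print(n,np.round(p,1),np.round(w[:2],4)); return w[:2]
bl=g('bedL',A((140,281)),.022);br=g('bedR',A((261,250)),.022)
fl=g('jawfootL',A((190,488)),.022);fr=g('jawfootR',A((303,460)),.022)
cl=g('baseL',A((120,578)),.01);cr=g('baseR',A((400,512)),.01)
jl=g('jawtopbackL',A((211,573)),.046);jr=g('jawtopbackR',A((336,540)),.046)
rl=g('redL',C((108,95)),.042);rr=g('redR',C((352,30)),.042)
q=[g('blue',C(x),.048) for x in [(97,312),(455,212),(483,375),(136,468)]]
s1=g('spr',C((272,552)),.041);s2=g('spr',C((384,525)),.041)
u=lambda v:v/np.linalg.norm(v)
perp=lambda v:np.array([-v[1],v[0]])
ys=[br-bl,fr-fl,cr-cl,jr-jl,rr-rl,q[1]-q[0],q[2]-q[3]]
for y in ys: print(np.linalg.norm(y),np.arctan2(y[1],y[0]))
print('bed end mid->jaw foot',np.linalg.norm((bl+br)/2-(fl+fr)/2))
m=(bl+br)/2-(cl+cr)/2; print('axis',np.arctan2(m[1],m[0]),np.linalg.norm(m))
m=(rl+rr)/2-(cl+cr)/2; print('axis',np.arctan2(m[1],m[0]),np.linalg.norm(m))
E
```

```text
bedL [362.1 204.8] [ 0.5765 -0.2332]
bedR [398.7 195.4] [ 0.6158 -0.2262]
jawfootL [377.2 267.5] [ 0.5897 -0.3058]
jawfootR [411.5 259. ] [ 0.6281 -0.2989]
baseL [356.  294.8] [ 0.5649 -0.3426]
baseR [440.9 274.8] [ 0.6645 -0.3254]
jawtopbackL [383.6 293.3] [ 0.5921 -0.3265]
jawtopbackR [421.5 283.3] [ 0.6327 -0.3182]
redL [307.4  28.4] [ 0.5337 -0.0638]
redR [381.3   8.7] [ 0.6008 -0.0534]
blue [304.   94.2] [ 0.5258 -0.1197]
blue [412.5  63.9] [ 0.6263 -0.102 ]
blue [421.  113.3] [ 0.6336 -0.1454]
blue [315.9 141.5] [ 0.5331 -0.163 ]
spr [357.1 166.9] [ 0.5717 -0.1909]
spr [391.  158.7] [ 0.6055 -0.1857]
0.03998223307826216 0.17534306844675884
0.03901917403212813 0.17941662972297176
0.10102375108254512 0.17131004507178005
0.04141433016964193 0.20145881435061463
0.06790681894923944 0.1535588456057179
0.10213258980921644 0.17481747089437374
0.10198453196593231 0.17318858064872425
bed end mid->jaw foot 0.07375542934970489
axis 1.7467592079879648 0.10591575781822551
axis 1.7412929509434616 0.2794727456047003
```

```bash
python3 - <<'E'
from h import *
import pickle
c=pickle.load(open('w1.pkl','rb')); t=cv2.imread('pics/w1.png')
B=lambda q:(np.array(q)+.5)/5-.5+[230,280]
w=[cast(c,B(q),.014)[0,:2] for q in [(58,48),(262,80),(245,205),(55,165)]]
for a in w: print(np.round(a,4))
print('mean',np.mean(w,0), [np.linalg.norm(w[i]-w[i-1]) for i in range(4)])
for a,b in ((0,1),(3,2)): v=w[b]-w[a]; print(np.arctan2(v[1],v[0]))
for a,b in ((3,0),(2,1)): v=w[b]-w[a]; print(np.arctan2(v[1],v[0])-np.pi/2)
p,R=axes()
print(p, 'yaw',np.arctan2(R[1,1],R[0,1]))
m=np.mean(w,0)
print(np.round(R.T@(np.array([m[0],m[1]+.0,.15])-p)*100,1))
E
```

```text
[ 0.432  -0.3229]
[ 0.4784 -0.3348]
[ 0.4709 -0.3666]
[ 0.4272 -0.3526]
mean [ 0.45215438 -0.34422148] [np.float64(0.030010898754874123), np.float64(0.047911079904304675), np.float64(0.03268500529581434), np.float64(0.04588715395665627)]
-0.24991384090440402
-0.3107419606858875
-0.16026642619704745
-0.23222881891641411
[ 0.53230199 -0.22055578  0.27760753] yaw -0.08217189169500956
[12.8 -6.9 13. ]
```

carry_out(moves=[1,12.8,-6.9,13,0.15,1,12.8,-6.9,13,0.15,1,12.8,-6.9,13,0.15,1,12.8,-6.9,13,0.15,1,12.8,-6.9,13,0.15,1,12.8,-6.9,13,0.15,1,12.8,-6.9,13,0.15])

```text
time: 2.78
tool_pos: [0.4529, -0.3389, 0.1497]
tool_rot: [0.438, 0.554, 0.441, -0.554]
contact_force: [0.2, -0.6, -0.9]
gripper_width: 0.999
```

```bash
python3 - <<'E'
from h import *
import pickle
p,R=axes(); print(p,np.arctan2(R[1,1],R[0,1]))
c=imaging.camera_info('wrist'); f=imaging.grab_frame('wrist')
pickle.dump(c,open('w2.pkl','wb')); cv2.imwrite('pics/w2.png',f[:,:,::-1])
E
```

```text
[ 0.45285224 -0.33888042  0.14965546] -0.22853336825884257
```

View pics/w2.png

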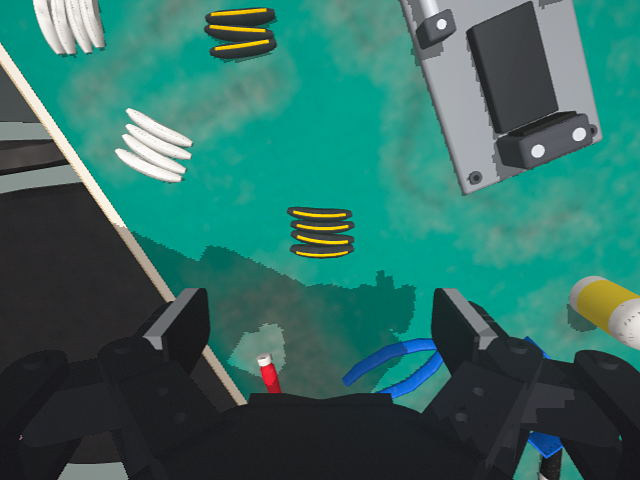

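The four-strip bundle is at (321,232), with its strips level in the image and so in line with the jaws. The cutters, at (395,350), lie beyond it.

```bash
python3 - <<'E'
from h import *
import pickle
c=pickle.load(open('w2.pkl','rb')); t=cv2.imread('pics/w2.png')
x0,y0=270,190
h=cv2.cvtColor(t,cv2.COLOR_BGR2HSV)[y0:270,x0:375]
m=((h[...,2]<75)&(h[...,1]<140))|((h[...,0]<35)&(h[...,1]>90))
m=m.astype(np.uint8); n,l,st,ce=cv2.connectedComponentsWithStats(m); print([list(s) for s in st])
m=cv2.morphologyEx(m,cv2.MORPH_CLOSE,np.ones((7,7)))
n,l,st,ce=cv2.connectedComponentsWithStats(m); k=1+np.argmax(st[1:,4]); m=l==k
ys,xs=np.nonzero(m)
W=cast(c,np.c_[xs+x0,ys+y0],.010)[:,:2]
r=cv2.minAreaRect((W*1000).astype(np.float32)); print(r, W.mean(0))
# yellow only at z .016
my=((h[...,0]<35)&(h[...,1]>120)).astype(np.uint8); n,l,st,ce=cv2.connectedComponentsWithStats(my)
for i in range(1,n):
    if st[i,4]<15: continue
    yy,xx=np.nonzero(l==i); V=cast(c,np.c_[xx+x0,yy+y0],.016)[:,:2]; mu=V.mean(0); _,s,v=np.linalg.svd(V-mu,full_matrices=False)
    print('strip',mu,np.arctan(v[0,1]/v[0,0]),np.ptp((V-mu)@v[0]))
cv2.imwrite('pics/w2b.png',cv2.resize(np.hstack([t[y0:270,x0:375],cv2.merge([m.astype(np.uint8)*255]*3)]),None,fx=3.5,fy=3.5))
E
```

```text
[[np.int32(0), np.int32(0), np.int32(105), np.int32(80), np.int32(6027)], [np.int32(17), np.int32(17), np.int32(67), np.int32(52), np.int32(2373)]]
((451.3743591308594, -347.9331970214844), (40.510555267333984, 50.424224853515625), 76.90702056884766) [ 0.45192538 -0.34724896]
strip [ 0.45434072 -0.33238678] -0.27898991491986175 0.038598629696503434
strip [ 0.45410881 -0.34227454] -0.24364192614815747 0.03887423716351645
strip [ 0.45146633 -0.35242184] -0.33647203834142275 0.038169667616796916
strip [ 0.4489883 -0.362751 ] -0.21732969447890818 0.03885343202895679
```

View pics/w2b.png

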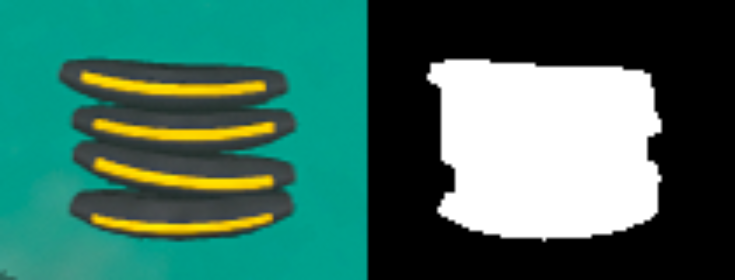

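```bash
python3 - <<'E'
from h import *
p,R=axes()
print(np.round(R.T@(np.array([.452,-.348,.011])-p)*100,2), p)
E
```

```text
[14.04 -0.    0.93] [ 0.45411785 -0.33906108  0.15143407]
```

carry_out(moves=[1,3,0,0.9,0,1,7,0,0.9,0,1,10,0,0.9,0,1,12,0,0.9,0,1,12,0,0.9,0,1,12,0,0.9,0])

```text
time: 3.33
tool_pos: [0.4529, -0.3476, 0.032]
tool_rot: [0.441, 0.553, 0.441, -0.553]
contact_force: [0.2, -0.2, 0.4]
gripper_width: 0.996
```

```bash
python3 - <<'E'
from h import *
for i in range(3):
    p,R=axes(); print(p,np.arctan2(R[1,1],R[0,1]),status.state()['time'])
c=imaging.camera_info('wrist'); f=imaging.grab_frame('wrist')
cv2.imwrite('pics/w3.png',f[:,:,::-1])
p,R=axes(); print(p,np.arctan2(R[1,1],R[0,1]))
E
```

```text
[ 0.45287209 -0.34757142  0.03197112] -0.22526394857612023 3.3333
[ 0.45287209 -0.34757142  0.03197112] -0.22526394857612023 3.3333
[ 0.45287209 -0.34757142  0.03197112] -0.22526394857612023 3.3333
[ 0.45369882 -0.34871087  0.03359377] -0.22545585873251484
```

View pics/w3.png

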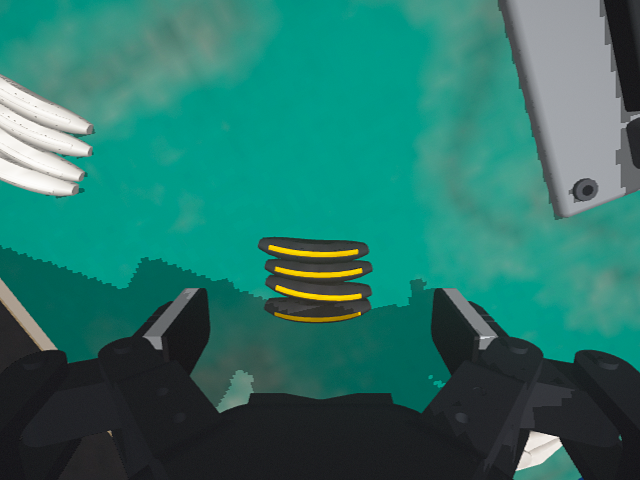

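carry_out(moves=[1,0.9,0,0,0,1,1.8,0,0,0,1,2.5,0,0,0,1,2.5,0,0,0])

```text
time: 3.72
tool_pos: [0.4511, -0.3477, 0.0049]
tool_rot: [-0.439, -0.553, -0.441, 0.554]
contact_force: [-1.2, 0.5, 0.6]
gripper_width: 0.997
```

carry_out(moves=[0.5,0,0,0,0,0.3,0,0,0,0,0.3,0,0,0,0,0.3,0,0,0,0,0.3,0,0,0,0,0.3,0,0,0,0,0.3,0,0,0,0,0.3,0,0,0,0])

```text
time: 4.38
tool_pos: [0.4525, -0.3492, 0.0074]
tool_rot: [0.441, 0.553, 0.439, -0.553]
contact_force: [-0.2, -0.4, 4.6]
gripper_width: 0.565
```

```bash
python3 - <<'E'
from h import *
f=imaging.grab_frame('wrist')
cv2.imwrite('pics/w4.png',f[:,:,::-1]); print(axes()[0],status.state()['contact_force'],status.state()['gripper_width'])
E
```

```text
[ 0.45252733 -0.34923501  0.00735359] [-0.18756766 -0.5054898   5.65613192] 0.5609760696290863
```

View pics/w4.png

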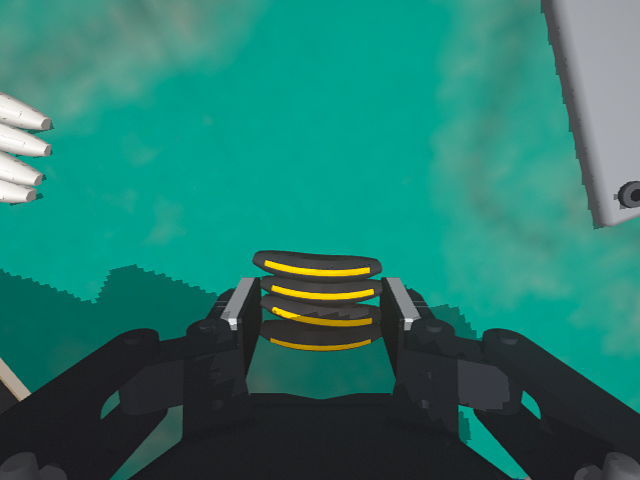

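carry_out(moves=[0.3,-2,0,0,0,0.3,-5,0,0,0,0.3,-8,0,0,0,0.3,-10,0,0,0,0.3,-10,0,0,0,0.3,-10,0,0,0])

```text
time: 4.93
tool_pos: [0.4522, -0.3488, 0.1072]
tool_rot: [0.441, 0.553, 0.439, -0.553]
contact_force: [0.1, 0.9, -0.5]
gripper_width: 0.557
```

```bash
python3 - <<'E'
from h import *
import pickle
p,R=axes();print(p,np.arctan2(R[1,1],R[0,1]))
c=imaging.camera_info('wrist');f=imaging.grab_frame('wrist');pickle.dump(c,open('w5.pkl','wb'))
cv2.imwrite('pics/w5.png',f[:,:,::-1]); 
p,R=axes();print(p,np.arctan2(R[1,1],R[0,1]),status.state()['contact_force'],status.state()['gripper_width'])
print(np.round(R.T@(np.array([.6049,-.2791,p[2]])-p)*100,2))
E
```

```text
[ 0.45218858 -0.34880829  0.10718434] -0.22697077975296281
[ 0.45134784 -0.34794493  0.10539983] -0.22700473963386447 [-0.54158517  0.10237375 -1.77903381] 0.5646578213900358
[-1.000e-02  1.341e+01 -1.016e+01]
```

View pics/w5.png

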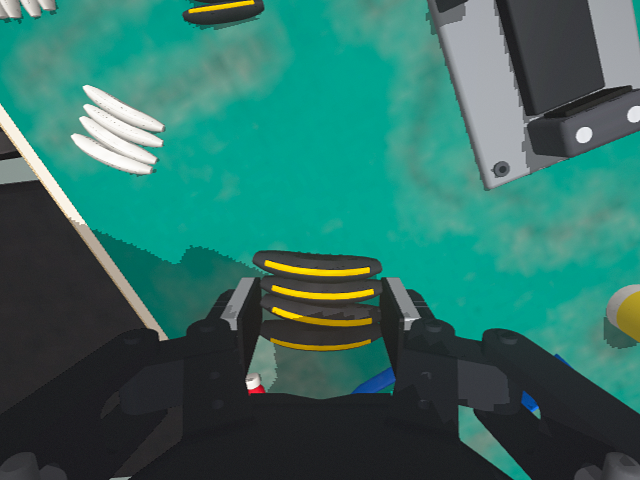

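```bash
python3 - <<'E'
from h import *
import pickle
c=pickle.load(open('w5.pkl','rb')); t=cv2.imread('pics/w5.png')
p,R=axes(); o=-c['R'].T@c['t']; print('cam in tool',R.T@(o-p))
h=cv2.cvtColor(t,cv2.COLOR_BGR2HSV)[245:360,250:390]
my=((h[...,0]<35)&(h[...,1]>120)&(h[...,2]>60)).astype(np.uint8); n,l,st,ce=cv2.connectedComponentsWithStats(my)
for i in range(1,n):
    if st[i,4]<60: continue
    yy,xx=np.nonzero(l==i); V=(cast(c,np.c_[xx+250,yy+245],p[2]+.0085)-p)@R; mu=V.mean(0); print(st[i,4],np.round(mu*1000,1),np.ptp(V[:,1]),np.polyfit(V[:,1],V[:,2],1)[0])
E
```

```text
cam in tool [-0.13706593  0.00154687 -0.06430496]
713 [ -8.5   0.5 -15.2] 0.03867755719092962 0.07389827275911291
687 [-8.5  2.6 -5.7] 0.0382554349277721 0.04173265960779278
683 [-8.5  2.2  4.9] 0.03824509373178127 0.13033982615168968
526 [-8.5  1.8 16.2] 0.038982290324340696 0.01532915987947413
```

carry_out(moves=[0.3,0,13.4,-10.2,-0.4,0.3,0,13.4,-10.2,-0.4,0.3,0,13.4,-10.2,-0.4,0.3,0,13.4,-10.2,-0.4,0.3,0,13.4,-10.2,-0.4,0.3,0,13.4,-10.2,-0.4,0.3,0,13.4,-10.2,-0.4])

```text
time: 5.57
tool_pos: [0.6039, -0.2784, 0.1035]
tool_rot: [0.54, 0.454, 0.543, -0.455]
contact_force: [-0.8, 0.1, -0.2]
gripper_width: 0.562
```

```bash
python3 - <<'E'
from h import *
import pickle
for i in range(3):
    p,R=axes();print(p,np.arctan2(R[1,1],R[0,1]))
    c=imaging.camera_info('wrist');f=imaging.grab_frame('wrist')
    print(np.round(R.T@(np.array([.6049,-.2791,.0295])-p)*100,2))
pickle.dump(c,open('w6.pkl','wb'))
cv2.imwrite('pics/w6.png',f[:,:,::-1]); 
E
```

```text
[ 0.60392223 -0.27836681  0.10348246] 0.1734123613133873
[7.4  0.11 0.11]
[ 0.60365685 -0.27896998  0.10408353] 0.1723303351830107
[7.46 0.14 0.05]
[ 0.60362228 -0.27938625  0.10468084] 0.171742146447344
[7.52 0.15 0.01]
```

View pics/w6.png

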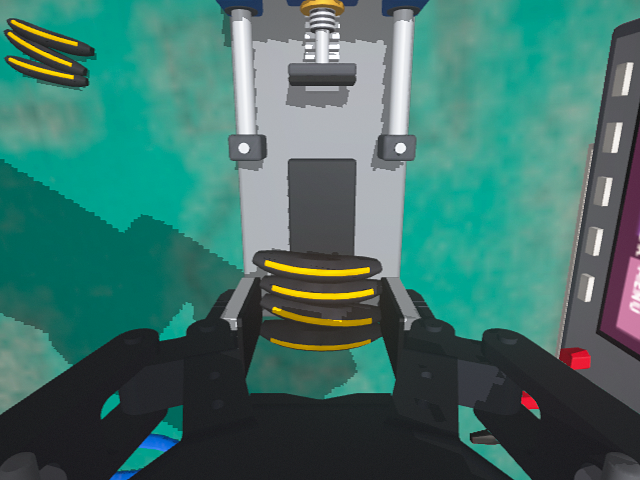

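```bash
python3 - <<'E'
from h import *
import pickle
c=pickle.load(open('w6.pkl','rb'));p,R=axes()
print((cast(c,[(288,159.5),(355,159.5),(288,250),(355,250)],.022)-p)@R*1000)
print((cast(c,[(289,85),(355,84)],.041)-p)@R*1000)
E
```

```text
[[ 83.31373773 -18.25557694 -49.93045156]
 [ 83.24940717  20.47980991 -49.92981867]
 [ 83.25257972 -19.48970931   4.9205221 ]
 [ 83.18404599  21.79637377   4.89260154]]
[[ 64.35265256 -15.28688797 -88.01249681]
 [ 64.29814136  17.85006511 -88.46464087]]
```

carry_out(moves=[0.3,3,0,0,0,0.3,5,0,0,0,0.3,6.4,0,0,0,0.3,6.9,0,0,0,0.3,7.2,0,0,0,0.3,7.2,0,0,0])

```text
time: 6.22
tool_pos: [0.6051, -0.2796, 0.0343]
tool_rot: [0.541, 0.455, 0.541, -0.455]
contact_force: [-0.1, 0.4, -1.1]
gripper_width: 0.558
```

carry_out(moves=[0.3,0.15,0,0,0,0.3,0.15,0,0,0])

```text
time: 6.38
tool_pos: [0.6062, -0.2798, 0.0342]
tool_rot: [0.542, 0.455, 0.541, -0.455]
contact_force: [-0.1, 1.0, -0.4]
gripper_width: 0.559
```

carry_out(moves=[0.3,0.15,0,0,0,0.3,0.15,0,0,0])

```text
time: 6.55
tool_pos: [0.6058, -0.2794, 0.032]
tool_rot: [0.542, 0.455, 0.541, -0.455]
contact_force: [0.3, -0.1, 1.1]
gripper_width: 0.567
```

carry_out(moves=[0.3,0.1,0,0,0,0.3,0.1,0,0,0])

```text
time: 6.72
tool_pos: [0.6054, -0.2792, 0.0304]
tool_rot: [0.541, 0.455, 0.541, -0.455]
contact_force: [0.0, -0.1, -0.2]
gripper_width: 0.562
```

carry_out(moves=[0.3,0.1,0,0,0,0.3,0.1,0,0,0])

```text
time: 6.88
tool_pos: [0.6055, -0.2793, 0.0294]
tool_rot: [0.541, 0.455, 0.541, -0.455]
contact_force: [-0.4, -0.2, 0.5]
gripper_width: 0.566
```

carry_out(moves=[0.3,0.1,0,0,0,0.3,0.1,0,0,0])

```text
time: 7.05
tool_pos: [0.6056, -0.2793, 0.0294]
tool_rot: [0.541, 0.455, 0.541, -0.455]
contact_force: [-2.4, 1.0, 5.3]
gripper_width: 0.56
```

carry_out(moves=[0.3,0.1,0,0,0,0.3,0.1,0,0,0])

```text
time: 7.22
tool_pos: [0.6056, -0.2794, 0.0294]
tool_rot: [0.541, 0.455, 0.541, -0.455]
contact_force: [-3.8, 3.2, 9.7]
gripper_width: 0.564
```

carry_out(moves=[0.3,-0.1,0,0,0,0.6,-0.1,0,0,0,0.7,-0.1,0,0,0,0.8,-0.1,0,0,0,0.8,-0.1,0,0,0,0.8,-0.1,0,0,0,0.8,-1,0,0,0,0.8,-3,0,0,0,0.8,-6,0,0,0,0.8,-9,0,0,0,0.8,-9,0,0,0,0.8,-9,0,0,0])

```text
time: 8.22
tool_pos: [0.6073, -0.2803, 0.1215]
tool_rot: [0.544, 0.455, 0.539, -0.455]
contact_force: [0.6, -0.2, -0.2]
gripper_width: 0.801
```

```bash
python3 - <<'E'
from h import *
import pickle
p,R=axes();print(p,np.arctan2(R[1,1],R[0,1]))
c=imaging.camera_info('wrist');f=imaging.grab_frame('wrist');g=imaging.grab_frame('side')
pickle.dump((c,p,R),open('w7.pkl','wb'))
cv2.imwrite('pics/w7.png',f[:,:,::-1]);cv2.imwrite('pics/s7.png',cv2.resize(g[170:270,220:400,::-1],None,fx=4,fy=4)) 
E
```

```text
[ 0.60726726 -0.28031222  0.12148659] 0.17306565803661647
```

View pics/w7.png

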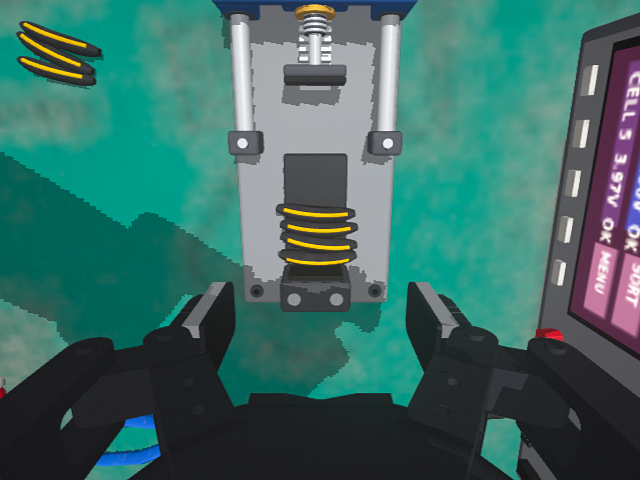

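View pics/s7.png

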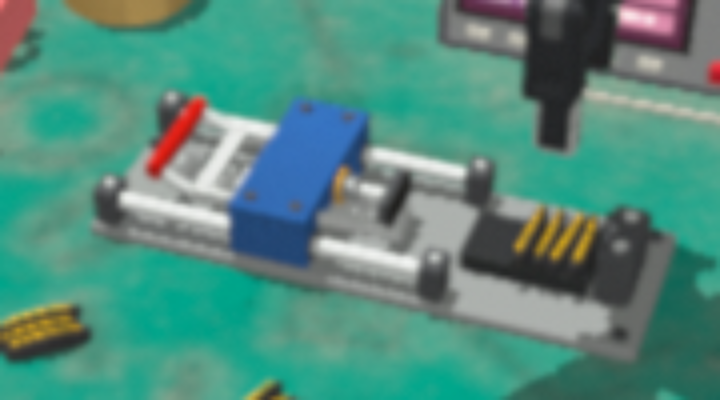

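The bundle lies flat on the bed at (316,237), against the fixed-jaw side, and the fingers are clear. Next I check its place numerically and plan the bar grip.

```bash
python3 - <<'E'
from h import *
import pickle
c,p,R=pickle.load(open('w7.pkl','rb')); t=cv2.imread('pics/w7.png')
a=1.745; ex=np.array([np.cos(a),np.sin(a)]); ey=np.array([-ex[1],ex[0]]); O=np.array([.5875,-.1806])
cl=lambda W:np.c_[(W[:,:2]-O)@ex,(W[:,:2]-O)@ey]*1000
h=cv2.cvtColor(t,cv2.COLOR_BGR2HSV)[200:270,270:365]
my=((h[...,0]<35)&(h[...,1]>120)&(h[...,2]>60)).astype(np.uint8); n,l,st,ce=cv2.connectedComponentsWithStats(my)
for i in range(1,n):
    if st[i,4]<60: continue
    yy,xx=np.nonzero(l==i); V=cl(cast(c,np.c_[xx+270,yy+200],.038)); print(V.mean(0),np.polyfit(V[:,1],V[:,0],1)[0])
print('bed end',cl(cast(c,[(285,154),(347,154)],.022)))
print('jaw face top/foot',cl(cast(c,[(284,84.5),(347,84.5)],.038)),cl(cast(c,[(282,277),(350,276)],.046)))
p,R=axes()
T=O+.1237*ex; print(T)
print(np.round(R.T@(np.array([T[0],T[1],.12])-p)*100,2))
E
```

```text
[-8.44028100e+01 -7.67637318e-02] 0.07134408187400879
[-94.20998188  -2.00658248] 0.04323769007320425
[-104.55845088   -1.53243388] 0.13098270730045772
[-115.23379785   -1.19707541] 0.013246932279723114
bed end [[-50.25981157  18.5239028 ]
 [-50.33415023 -19.88011498]]
jaw face top/foot [[-11.85073584  16.66800605]
 [-11.88997616 -18.01600993]] [[-122.12853451   20.18019753]
 [-121.62449662  -21.15686018]]
[ 0.56605983 -0.05877222]
[ -0.28  -0.05 -22.37]
```

carry_out(moves=[0.5,-4,0,-22.4,1.57,0.5,-4,0,-22.4,1.57,0.5,-4,0,-22.4,1.57,0.5,-4,0,-22.4,1.57,0.5,-4,0,-22.4,1.57,0.5,-4,0,-22.4,1.57,0.5,-4,0,-22.4,1.57,0.5,-4,0,-22.4,1.57,0.5,-4,0,-22.4,1.57,0.5,-4,0,-22.4,1.57,0.5,-4,0,-22.4,1.57,0.5,-4,0,-22.4,1.57])

```text
time: 9.32
tool_pos: [0.5656, -0.0582, 0.1551]
tool_rot: [-0.085, -0.701, -0.086, 0.703]
contact_force: [-0.0, -0.2, -0.7]
gripper_width: 0.504
```

```bash
cat >> h.py <<'E'
a=1.745; ex=np.array([np.cos(a),np.sin(a)]); ey=np.array([-ex[1],ex[0]]); O=np.array([.5875,-.1806])
cl=lambda W:np.c_[(W[:,:2]-O)@ex,(W[:,:2]-O)@ey]*1000
E
python3 - <<'E'
from h import *
import pickle
p,R=axes();print(p,np.arctan2(R[1,1],R[0,1]),status.state()['joint_pos'])
c=imaging.camera_info('wrist');f=imaging.grab_frame('wrist')
pickle.dump((c,p,R),open('w8.pkl','wb'))
cv2.imwrite('pics/w8.png',f[:,:,::-1])
print(cl(p[None]))
E
```

```text
[ 0.56556633 -0.05821357  0.15514366] -1.3286716095232223 [-2.33424233e-01 -1.17861496e-02  1.82222585e+00 -5.12750918e-05
  1.33497111e+00  1.09525654e+00]
[[124.33572811   0.38920999]]
```

View pics/w8.png

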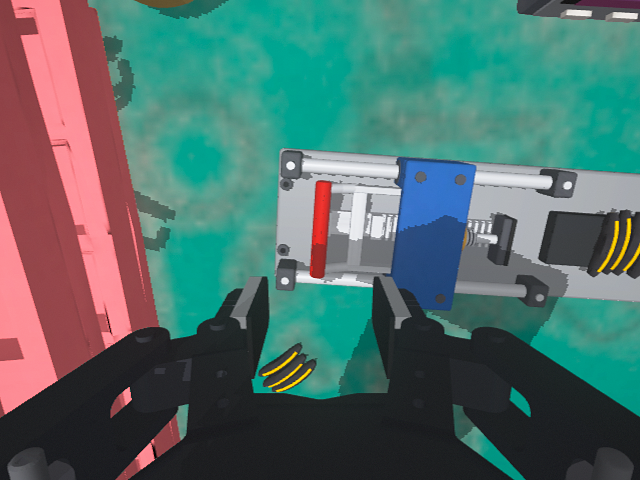

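```bash
python3 - <<'E'
from h import *
import pickle
c,p,R=pickle.load(open('w8.pkl','rb')); t=cv2.imread('pics/w8.png')
h=cv2.cvtColor(t,cv2.COLOR_BGR2HSV); m=((h[...,0]<8)|(h[...,0]>172))&(h[...,1]>190)
m[:150]=0;m[290:]=0;m[:,:300]=0;m[:,345:]=0
ys,xs=np.nonzero(m); V=cl(cast(c,np.c_[xs,ys],.045)); print(len(xs),V.mean(0),V.min(0),V.max(0),cv2.minAreaRect(V.astype(np.float32)))
print('white bar',cl(cast(c,[(351,240),(366,240)],.042)))
T=O+V.mean(0)[0]/1000*ex+0*ey; print(T)
p,R=axes(); print(np.round(R.T@(np.array([T[0],T[1],.06])-p)*100,2),np.arctan2(R[1,1],R[0,1])+1.396)
E
```

```text
949 [124.10400514  -9.83128564] [118.95304683 -34.07950504] [128.83042226  33.56038758] ((123.83265686035156, -0.2601432800292969), (67.65718841552734, 9.733870506286621), 89.71720886230469)
white bar [[101.52751028   5.44237092]
 [ 91.09426135   4.73387805]]
[ 0.56598981 -0.05837432]
[ 9.52  0.04 -0.07] 0.06354030219513818
```

carry_out(moves=[0.22,3,0,0,0.065,0.22,6,0,0,0.065,0.22,7.5,0,0,0.065,0.22,7.5,0,0,0.065,0.22,7.5,0,0,0.065,0.22,7.5,0,0,0.065,0.22,7.5,0,0,0.065])

```text
time: 9.95
tool_pos: [0.568, -0.0589, 0.0841]
tool_rot: [0.065, 0.705, 0.065, -0.703]
contact_force: [0.7, -0.3, -0.3]
gripper_width: 0.221
```

```bash
python3 - <<'E'
from h import *
import pickle
s=[]
for n in ('wrist','wrist','side'):
    p,R=axes(); s.append(p); print(np.arctan2(R[1,1],R[0,1])+1.396,cl(p[None]),p[2])
    c=imaging.camera_info(n);f=imaging.grab_frame(n); 
    if n=='wrist': w=f;cw=c;pw=(p,R)
pickle.dump((cw,*pw),open('w9.pkl','wb'))
cv2.imwrite('pics/w9.png',w[:,:,::-1]);cv2.imwrite('pics/s9.png',cv2.resize(f[120:270,220:400,::-1],None,fx=4,fy=4))
print(status.state()['gripper_width'])
E
```

```text
0.009021057994603066 [[123.26433768  -1.88986852]] 0.08405856780156423
0.008897533449005568 [[123.24833299  -1.93796671]] 0.08417274909597339
0.008757553219585379 [[123.29102972  -1.86407025]] 0.08409114587816027
0.2171852899876531
```

View pics/w9.png

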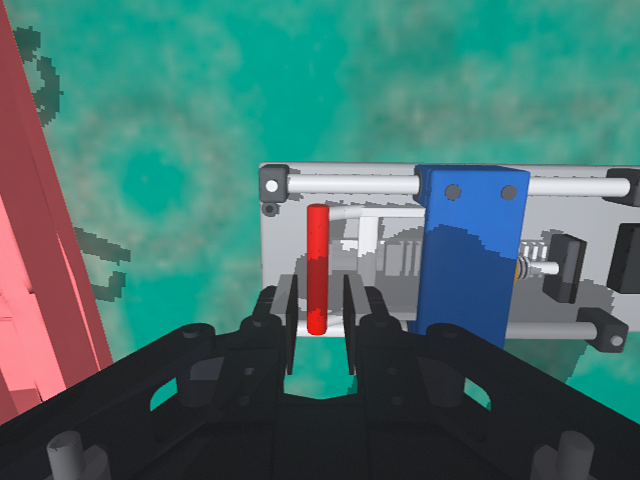

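View pics/s9.png

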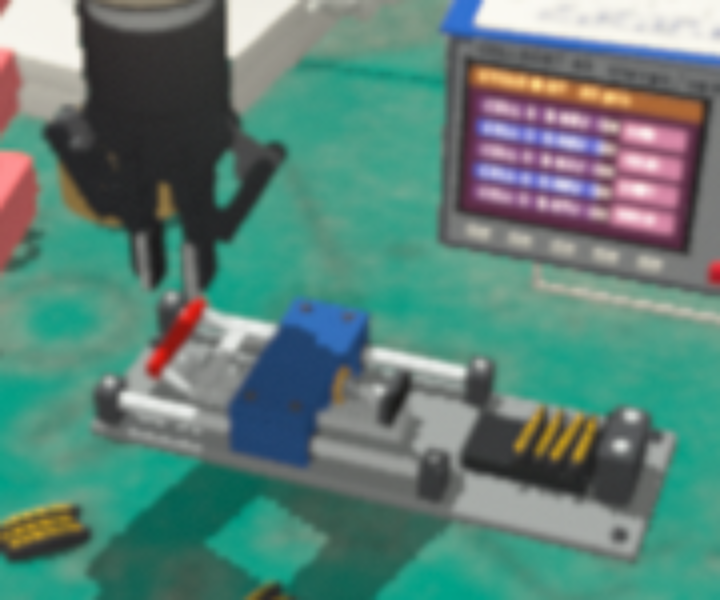

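carry_out(moves=[0.22,1.5,0,0,0,0.22,3,0,0,0,0.22,4,0,0,0,0.22,4.4,0,0,0,0.22,4.4,0,0,0,0.22,4.4,0,0,0])

```text
time: 10.6
tool_pos: [0.567, -0.0586, 0.0386]
tool_rot: [0.065, 0.704, 0.065, -0.704]
contact_force: [0.3, -0.3, 1.1]
gripper_width: 0.218
```

```bash
python3 - <<'E'
from h import *
f=imaging.grab_frame('wrist'); g=imaging.grab_frame('side')
cv2.imwrite('pics/w10.png',np.hstack([f[150:400,200:450,::-1],cv2.resize(g[170:270,220:320,::-1],(250,250))]))
p,R=axes(); s=status.state(); print(cl(p[None]),p[2],s['contact_force'],s['gripper_width'])
E
```

```text
[[123.42697826  -1.50448537]] 0.03932853182023148 [ 0.64932758 -0.58162223  0.27523072] 0.21961197982192288
```

View pics/w10.png

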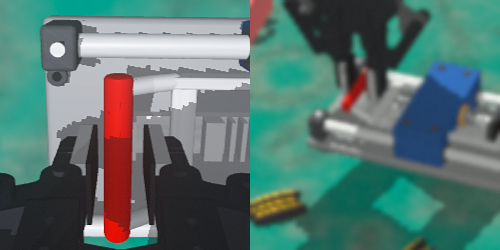

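The rod lies between the pads with no contact force, so I close on it.

carry_out(moves=[0,0,0,0,0,0,0,0,0,0,0,0,0,0,0,0,0,0,0,0,0,0,0,0,0,0,0,0,0,0])

```text
time: 11.2
tool_pos: [0.5675, -0.0587, 0.0394]
tool_rot: [0.065, 0.705, 0.065, -0.704]
contact_force: [-0.2, 0.6, 5.9]
gripper_width: 0.096
```

carry_out(moves=[0,-0.3,0.05,0,0,0,-0.6,0.12,0,0,0,-0.9,0.2,0,0,0,-1.1,0.28,0,0,0,-1.1,0.28,0,0,0,-1.1,0.28,0,0])

```text
time: 11.7
tool_pos: [0.5675, -0.0608, 0.0483]
tool_rot: [0.064, 0.705, 0.065, -0.704]
contact_force: [5.2, 1.9, -7.0]
gripper_width: 0.103
```

```bash
python3 - <<'E'
from h import *
f=imaging.grab_frame('wrist'); g=imaging.grab_frame('side')
cv2.imwrite('pics/w11.png',np.hstack([f[150:400,200:640,::-1],cv2.resize(g[170:270,220:320,::-1],(250,250))]))
p,R=axes(); s=status.state(); print(cl(p[None]),p[2],s['contact_force'],s['gripper_width'])
E
```

```text
[[121.41471131  -1.06132466]] 0.048249365771485926 [ 6.08491399  2.02156047 -5.04400967] 0.09725115160213584
```

View pics/w11.png

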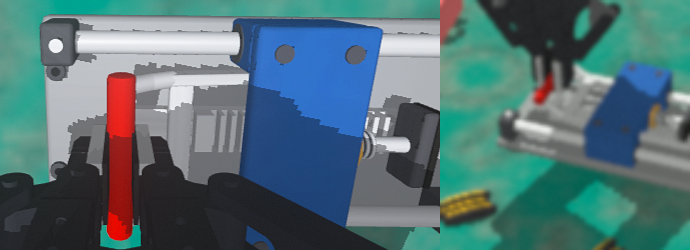

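```bash
python3 - <<'E'
from h import *
p,R=axes(); aa=1.7456; e=np.array([np.cos(aa),np.sin(aa),0]); print(np.round(R.T@(-e)*10,3))
print(R.round(4))
E
```

```text
[-9.0e-03  1.0e+01  7.7e-02]
[[ 1.300e-03  1.815e-01 -9.834e-01]
 [ 1.100e-03 -9.834e-01 -1.815e-01]
 [-1.000e+00 -9.000e-04 -1.500e-03]]
```

carry_out(moves=[0,-0.15,0,-0.1,0,0,-0.15,0.3,-0.1,0,0,-0.15,0.6,-0.1,0,0,-0.15,0.9,-0.1,0,0,-0.15,1.2,-0.1,0,0,-0.15,1.5,-0.1,0,0,-0.15,1.5,-0.1,0])

```text
time: 12.38
tool_pos: [0.5701, -0.0757, 0.0494]
tool_rot: [-0.064, -0.704, -0.065, 0.705]
contact_force: [3.3, 1.8, -9.1]
gripper_width: 0.093
```

```bash
python3 - <<'E'
from h import *
f=imaging.grab_frame('wrist'); g=imaging.grab_frame('side')
cv2.imwrite('pics/w12.png',np.hstack([f[150:400,200:640,::-1],cv2.resize(g[170:270,220:320,::-1],(250,250))]))
p,R=axes(); s=status.state(); print(cl(p[None]),p[2],s['contact_force'],s['gripper_width'],s['contact_force'][:2]@ex,s['contact_force'][:2]@ey)
E
```

```text
[[106.23826436  -1.11334131]] 0.04961041193474086 [ 2.96841002  1.65259929 -9.03025376] 0.10032674345932505 1.1130905374877926 -3.209917745246791
```

View pics/w12.png

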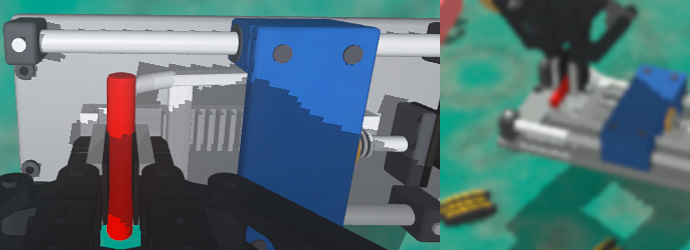

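carry_out(moves=[0,0,0.4,-0.06,0,0,0,0.85,-0.05,0,0,0,1.3,-0.05,0,0,0,1.75,-0.05,0,0,0,2.2,-0.04,0,0,0,2.65,-0.04,0,0,0,3.1,-0.04,0,0,0,3.55,-0.03,0,0,0,4.0,-0.03,0,0,0,4.3,-0.03,0,0,0,4.5,-0.03,0,0,0,4.5,-0.03,0])

```text
time: 13.48
tool_pos: [0.5783, -0.1211, 0.0499]
tool_rot: [-0.065, -0.703, -0.064, 0.705]
contact_force: [-4.6, -0.6, -9.1]
gripper_width: 0.096
```

```bash
cat > st.py <<'E'
from h import *
import sys
n=sys.argv[1]
f=imaging.grab_frame('wrist'); g=imaging.grab_frame('side')
cv2.imwrite(f'pics/{n}.png',np.hstack([f[150:400,200:640,::-1],cv2.resize(g[170:270,220:400,::-1],(360,250))]))
F=[];Q=[]
for i in range(3):
    s=status.state();F.append(s['contact_force']);Q.append(s['tool_pos']);imaging.grab_frame('top')
F=np.mean(F,0);Q=np.mean(Q,0); print('x,y',cl(Q[None]),'z',Q[2],'Fx,Fy,Fz',F[:2]@ex,F[:2]@ey,F[2],s['time'],s['gripper_width'])
E
python3 st.py w13
```

```text
x,y [[60.27365999 -1.31870113]] z 0.049996118194045536 Fx,Fy,Fz -2.078615781461675 5.806809155990316 -10.765249807647644 13.6833 0.09447327416411705
```

View pics/w13.png

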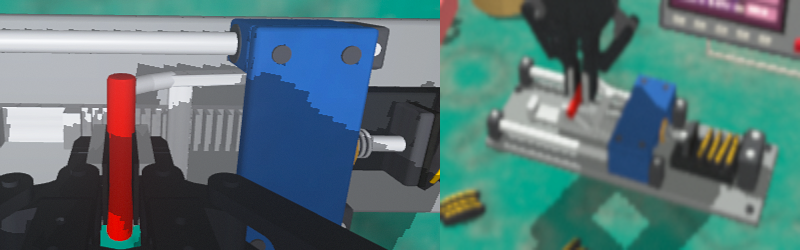

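carry_out(moves=[0,0,0,0.07,0,0,0,0.1,0.07,0,0,0,0.2,0.07,0,0,0,0.3,0.07,0,0,0,0.4,0.07,0,0,0,0.5,0.07,0,0,0,0.6,0.08,0,0,0,0.7,0.08,0,0,0,0.7,0.08,0])

```text
time: 14.48
tool_pos: [0.5793, -0.1269, 0.0504]
tool_rot: [-0.064, -0.703, -0.065, 0.705]
contact_force: [-5.2, 0.8, -9.5]
gripper_width: 0.1
```

```bash
python3 st.py w14
```

```text
x,y [[54.33021328 -1.26691131]] z 0.050420750793495984 Fx,Fy,Fz 1.7707326604441975 4.738671044266314 -9.814946770524227 14.6833 0.10096667491664657
```

View pics/w14.png

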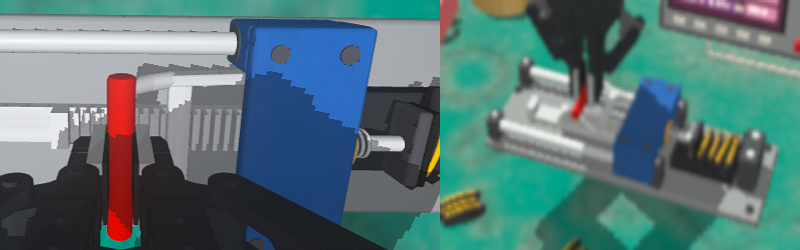

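carry_out(moves=[0,0,0.05,0.05,0,0,0,0.1,0.06,0,0,0,0.15,0.06,0,0,0,0.2,0.06,0,0,0,0.25,0.06,0,0,0,0.3,0.06,0,0,0,0.3,0.06,0,0,0,0.3,0.06,0])

```text
time: 15.4
tool_pos: [0.5799, -0.1303, 0.0507]
tool_rot: [-0.065, -0.704, -0.065, 0.704]
contact_force: [-4.1, 1.2, -10.8]
gripper_width: 0.099
```

```bash
python3 st.py w15
```

```text
x,y [[50.88973868 -1.22939661]] z 0.05073092486613164 Fx,Fy,Fz 1.2709835465582895 3.494104878239442 -10.146023924394209 15.6 0.09768426813707731
```

View pics/w15.png

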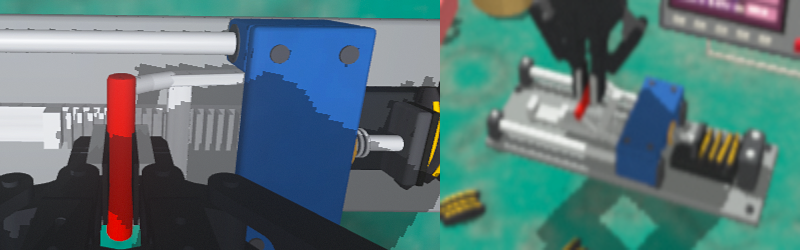

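carry_out(moves=[0,0,0.05,0.03,0,0,0,0.1,0.04,0,0,0,0.15,0.04,0,0,0,0.2,0.04,0,0,0,0.2,0.04,0])

```text
time: 16.07
tool_pos: [0.5802, -0.1323, 0.0509]
tool_rot: [0.065, 0.704, 0.065, -0.704]
contact_force: [-2.5, 1.6, -10.7]
gripper_width: 0.1
```

```bash
python3 st.py w16
```

```text
x,y [[48.82323554 -1.14833575]] z 0.050909422053820784 Fx,Fy,Fz 0.8116723412091453 2.2415877769556882 -10.629996599438007 16.2667 0.10722709723537226
```

carry_out(moves=[0,0,0.05,0,0,0,0,0.1,0,0,0,0,0.15,0,0,0,0,0.15,0,0])

```text
time: 16.65
tool_pos: [0.5803, -0.133, 0.0511]
tool_rot: [0.064, 0.704, 0.065, -0.704]
contact_force: [-3.7, 3.9, -8.6]
gripper_width: 0.102
```

```bash
python3 st.py w17
```

```text
x,y [[48.09402724 -1.14631402]] z 0.05100760114483457 Fx,Fy,Fz 5.038321004383712 1.9858597858828326 -8.697838181492877 16.85 0.0971547149262672
```

View pics/w17.png

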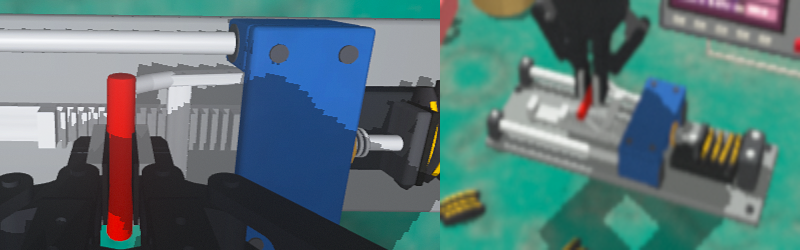

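carry_out(moves=[0,0,0.05,0,0,0,0,0.1,0,0,0,0,0.15,0,0,0,0,0.2,0,0,0,0,0.25,0,0,0,0,0.3,0,0,0,0,0.3,0,0])

```text
time: 17.48
tool_pos: [0.5806, -0.1347, 0.051]
tool_rot: [-0.063, -0.704, -0.066, 0.704]
contact_force: [-4.0, 8.0, -6.2]
gripper_width: 0.101
```

```bash
python3 st.py w18
```

```text
x,y [[46.33990456 -1.15389998]] z 0.05104918763447051 Fx,Fy,Fz 9.008795912227189 2.302287025973558 -6.8194204863862495 17.6833 0.10104487381491231
```

carry_out(moves=[0,0,0.05,0,0,0,0,0.1,0,0,0,0,0.15,0,0,0,0,0.2,0,0,0,0,0.25,0,0,0,0,0.3,0,0,0,0,0.35,0.02,0,0,0,0.4,0.02,0,0,0,0.4,0.02,0])

```text
time: 18.48
tool_pos: [0.5811, -0.1377, 0.0511]
tool_rot: [-0.063, -0.704, -0.067, 0.704]
contact_force: [-3.5, 11.8, -5.9]
gripper_width: 0.102
```

```bash
python3 st.py w19
```

```text
x,y [[43.42070239 -1.13180275]] z 0.0510467964717042 Fx,Fy,Fz 12.349046626786262 2.1908391209164964 -5.622937026688625 18.6833 0.09471997019077696
```

View pics/w19.png

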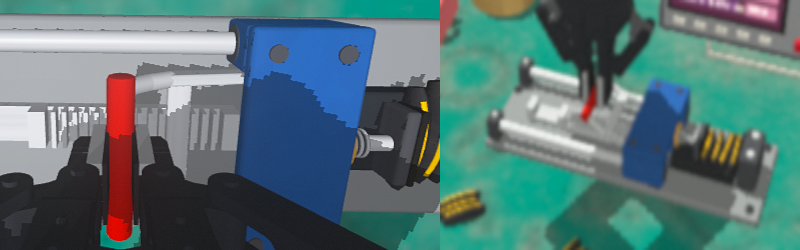

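carry_out(moves=[0,0,0.05,0,0,0,0,0.1,0,0,0,0,0.15,0,0,0,0,0.2,0.01,0,0,0,0.23,0.02,0,0,0,0.23,0.02,0])

```text
time: 19.23
tool_pos: [0.5813, -0.1393, 0.0511]
tool_rot: [-0.062, -0.704, -0.067, 0.704]
contact_force: [-3.9, 13.8, -4.6]
gripper_width: 0.101
```

```bash
python3 st.py w20
```

```text
x,y [[41.72628767 -1.10890531]] z 0.05109321398500125 Fx,Fy,Fz 13.46500661017286 1.8810877400745944 -4.7935656386865375 19.4333 0.09721971161627514
```

carry_out(moves=[0,0.12,-0.05,0,0,0,0.25,-0.1,0,0,0,0.38,-0.15,0,0,0,0.5,-0.19,0,0,0,0.5,-0.19,0,0])

```text
time: 19.9
tool_pos: [0.5812, -0.1379, 0.0468]
tool_rot: [-0.063, -0.704, -0.067, 0.704]
contact_force: [-6.3, 13.4, -1.6]
gripper_width: 0.099
```

```bash
python3 st.py w21
```

```text
x,y [[43.08873171 -1.19424236]] z 0.04684985094431954 Fx,Fy,Fz 13.963841687474424 3.948571103650771 -1.0022655795614919 20.1 0.09880543521044514
```

carry_out(moves=[0,0.12,-0.03,0.02,0,0,0.24,-0.06,0.03,0,0,0.35,-0.08,0.03,0,0,0.35,-0.08,0.03,0])

```text
time: 20.48
tool_pos: [0.5813, -0.1377, 0.0457]
tool_rot: [-0.063, -0.704, -0.067, 0.704]
contact_force: [-11.6, 13.8, 8.8]
gripper_width: 0.1
```

```bash
python3 st.py w22
```

```text
x,y [[43.3562679  -1.34453878]] z 0.04573529205753977 Fx,Fy,Fz 16.515455491397145 8.530483940594815 9.544410424059015 20.6833 0.09396455919794189
```

View pics/w22.png

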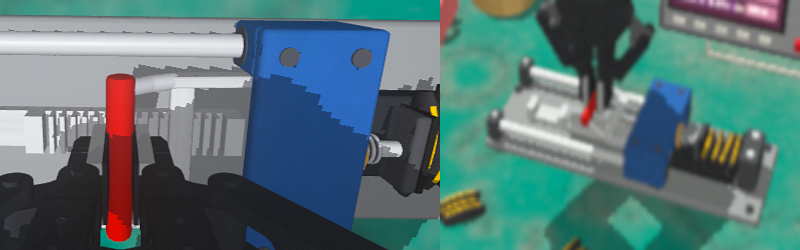

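carry_out(moves=[0,0,0,0.08,0,0,0,-0.05,0.08,0,0,0,-0.1,0.08,0,0,0,-0.15,0.08,0,0,0,-0.2,0.08,0,0,0,-0.2,0.08,0])

```text
time: 21.23
tool_pos: [0.5812, -0.1375, 0.046]
tool_rot: [0.064, 0.705, 0.065, -0.703]
contact_force: [-7.7, 7.8, 6.6]
gripper_width: 0.1
```

```bash
python3 st.py w23
```

```text
x,y [[43.51524675 -1.27004315]] z 0.045926954140085664 Fx,Fy,Fz 10.39067774937873 6.596551423381707 5.709143783148131 21.4333 0.10339258962742989
```

carry_out(moves=[0,0,-0.05,0.05,0,0,0,-0.1,0.05,0,0,0,-0.15,0.05,0,0,0,-0.2,0.05,0,0,0,-0.2,0.05,0])

```text
time: 21.9
tool_pos: [0.5807, -0.1354, 0.0452]
tool_rot: [0.064, 0.706, 0.065, -0.703]
contact_force: [-2.8, 10.0, 0.1]
gripper_width: 0.098
```

```bash
python3 st.py w24
```

```text
x,y [[45.69108821 -1.14579293]] z 0.04512054899177686 Fx,Fy,Fz 10.160109886921676 2.174566178199463 0.06028355966320382 22.1 0.09732243198096509
```

carry_out(moves=[0,0.1,-0.02,0,0,0,0.2,-0.05,0,0,0,0.3,-0.07,0,0,0,0.3,-0.07,0,0])

```text
time: 22.48
tool_pos: [0.5806, -0.1346, 0.0424]
tool_rot: [0.064, 0.705, 0.065, -0.703]
contact_force: [-5.5, 10.2, 1.5]
gripper_width: 0.099
```

```bash
python3 st.py w25
```

```text
x,y [[46.48784361 -1.18621858]] z 0.04240814117932264 Fx,Fy,Fz 11.225306251957464 3.259960462312819 2.5208830857602518 22.6833 0.09787413015521568
```

carry_out(moves=[0,0.1,-0.02,0.02,0,0,0.2,-0.05,0.02,0,0,0.3,-0.08,0.02,0,0,0.4,-0.1,0.02,0,0,0.4,-0.1,0.02,0])

```text
time: 23.15
tool_pos: [0.5809, -0.1337, 0.0395]
tool_rot: [0.065, 0.706, 0.066, -0.702]
contact_force: [-5.7, 11.5, 6.1]
gripper_width: 0.098
```

```bash
python3 st.py w26
```

```text
x,y [[47.34386746 -1.64863048]] z 0.03950690367438197 Fx,Fy,Fz 11.689148359500294 4.34377183681429 6.945384650210227 23.35 0.09801330227902692
```

View pics/w26.png

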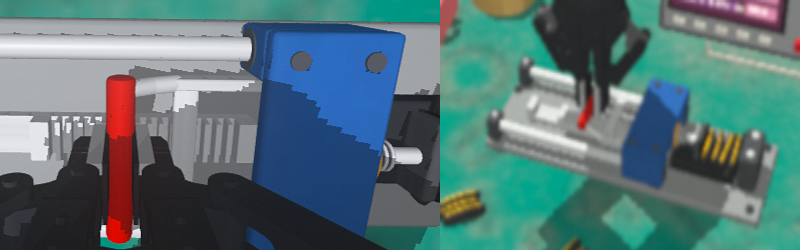

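carry_out(moves=[0,0,-0.06,0.03,0,0,-0.05,-0.12,0.05,0,0,-0.08,-0.18,0.05,0,0,-0.08,-0.22,0.05,0,0,-0.08,-0.22,0.05,0])

```text
time: 23.82
tool_pos: [0.5806, -0.1324, 0.0397]
tool_rot: [0.065, 0.707, 0.065, -0.702]
contact_force: [-1.6, 7.3, 0.5]
gripper_width: 0.1
```

```bash
python3 st.py w27
```

```text
x,y [[48.64331638 -1.50748114]] z 0.03969515960292314 Fx,Fy,Fz 8.174667368623355 -0.07069117651735009 0.31281940877129955 24.0167 0.10109179306128269
```

carry_out(moves=[0,0,-0.05,0,0,0,0,-0.1,0,0,0,0,-0.13,0,0,0,0,-0.13,0,0])

```text
time: 24.4
tool_pos: [0.5804, -0.132, 0.0396]
tool_rot: [0.066, 0.707, 0.064, -0.702]
contact_force: [0.5, 6.0, 2.5]
gripper_width: 0.099
```

```bash
python3 st.py w28
```

```text
x,y [[49.12425975 -1.50009969]] z 0.039661216553242916 Fx,Fy,Fz 5.775373252940466 -0.5750509438777631 2.392600047020945 24.6 0.10629843772940062
```

carry_out(moves=[0,0,-0.05,0,0,0,0,-0.1,0,0,0,0,-0.1,0,0])

```text
time: 24.9
tool_pos: [0.5804, -0.1318, 0.0395]
tool_rot: [0.066, 0.707, 0.064, -0.701]
contact_force: [2.7, 3.1, 7.5]
gripper_width: 0.096
```

```bash
python3 st.py w29
```

```text
x,y [[49.30712564 -1.42381278]] z 0.03949118023465347 Fx,Fy,Fz 2.7697020715316687 -3.169837043136365 6.862507936104123 25.1 0.09917836843851581
```

carry_out(moves=[0,-0.06,-0.04,-0.03,0,0,-0.1,-0.05,-0.03,0,0.15,-0.1,-0.05,-0.03,0,0.22,-0.1,-0.05,-0.03,0,0.22,-0.1,-0.05,-0.03,0,0.22,-0.1,-0.05,-0.03,0,0.22,-0.1,-0.05,-0.03,0])

```text
time: 25.73
tool_pos: [0.5764, -0.13, 0.0364]
tool_rot: [-0.065, -0.704, -0.065, 0.705]
contact_force: [-0.7, 0.2, -0.5]
gripper_width: 0.222
```

```bash
python3 st.py w30
```

```text
x,y [[51.63424177  1.78328687]] z 0.03679136217600176 Fx,Fy,Fz -0.13931856276979623 -0.3116683668086381 -0.2088036139660866 25.9333 0.21782540531657238
```

View pics/w30.png

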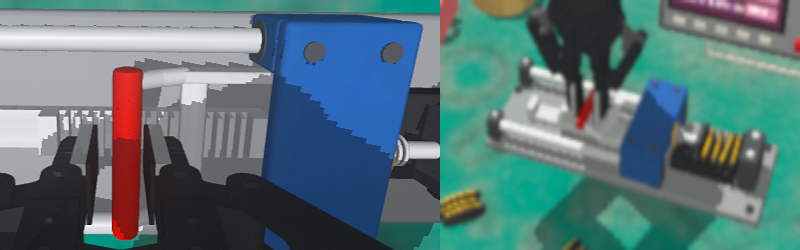

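carry_out(moves=[0.22,-1,0,0,0,0.22,-3,0,0,0,0.22,-6,0,0,0,0.22,-9,0,0,0,0.22,-12,0,0,0,0.22,-12,0,0,0,0.22,-12,0,0,0])

```text
time: 26.57
tool_pos: [0.5789, -0.1307, 0.161]
tool_rot: [0.066, 0.706, 0.064, -0.702]
contact_force: [0.1, 0.8, -0.4]
gripper_width: 0.22
```

```bash
python3 - <<'E'
from h import *
import pickle
p,R=axes()
c=imaging.camera_info('wrist');f=imaging.grab_frame('wrist'); g=imaging.grab_frame('side')
pickle.dump((c,p,R),open('w31.pkl','wb'))
cv2.imwrite('pics/w31.png',f[:,:,::-1]);cv2.imwrite('pics/s31.png',cv2.resize(g[150:270,220:400,::-1],None,fx=4,fy=4))
h=cv2.cvtColor(f[:,:,::-1].copy(),cv2.COLOR_BGR2HSV); m=(((h[...,0]<8)|(h[...,0]>172))&(h[...,1]>190)).astype(np.uint8)
m[:,:230]=0;m[:,420:]=0
n,l,st,ce=cv2.connectedComponentsWithStats(m);
for i in range(1,n):
    if st[i,4]>300:
        ys,xs=np.nonzero(l==i);V=cl(cast(c,np.c_[xs,ys],.045));print(st[i],cv2.minAreaRect(V.astype(np.float32)))
print(p)
E
```

```text
[314 184  15  94 842] ((48.81604766845703, 0.26961517333984375), (67.3943099975586, 8.975903511047363), 89.40936279296875)
[ 0.57890476 -0.1307272   0.16101059]
```

View pics/w31.png

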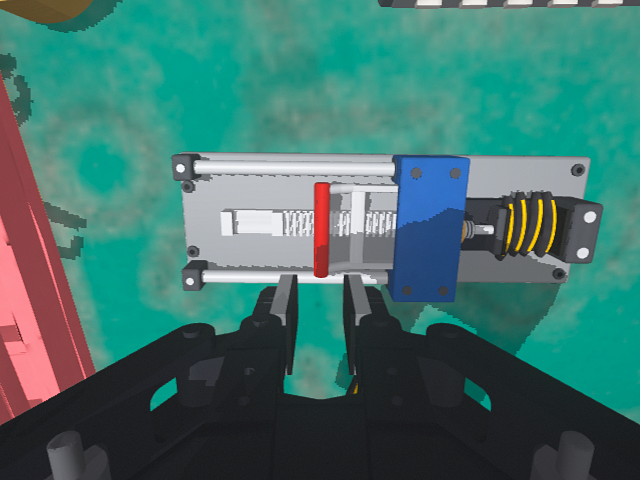

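View pics/s31.png

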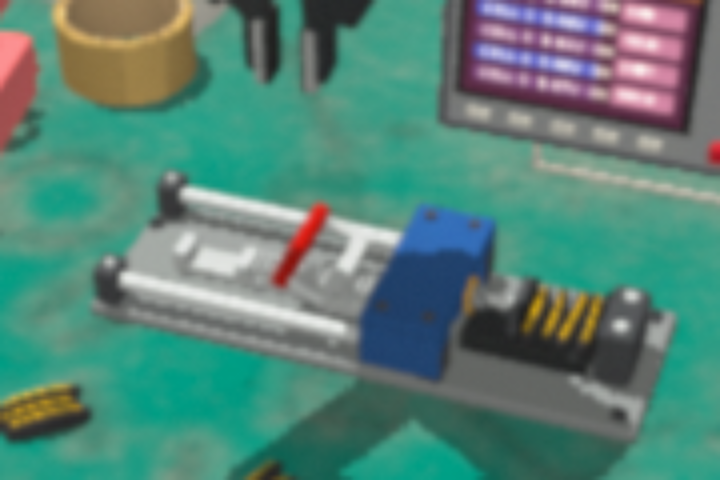

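```bash
python3 - <<'E'
from h import *
import pickle
c,p,R=pickle.load(open('w31.pkl','rb')); s=imaging.camera_info('side'); t=imaging.camera_info('top')
f=cv2.imread('pics/w31.png')
def red(im,r):
    h=cv2.cvtColor(im,cv2.COLOR_BGR2HSV); m=((h[...,0]<8)|(h[...,0]>172))&(h[...,1]>150)
    k=np.zeros_like(m);k[r]=m[r]; ys,xs=np.nonzero(k); q=cv2.minAreaRect(np.c_[xs,ys].astype(np.float32));return q[0],len(xs),q
g=imaging.grab_frame('side')[:,:,::-1].copy()
b=red(g,(slice(195,228),slice(280,310))); a=red(f,(slice(170,290),slice(300,340))); print(a,b)
print('now',tri(c,a[0],s,b[0]))
c8,_,_=pickle.load(open('w8.pkl','rb'))
a=red(cv2.imread('pics/w8.png'),(slice(150,290),slice(300,345)));b=red(cv2.imread('pics/side0.png'),(slice(190,225),slice(250,280)));print(b)
print('start',tri(c8,a[0],s,b[0]))
# strips
h=cv2.cvtColor(f,cv2.COLOR_BGR2HSV)[180:270,495:565]
my=((h[...,0]<35)&(h[...,1]>120)&(h[...,2]>60)).astype(np.uint8); n,l,st,ce=cv2.connectedComponentsWithStats(my)
for i in range(1,n):
    if st[i,4]<60: continue
    yy,xx=np.nonzero(l==i); V=cl(cast(c,np.c_[xx+495,yy+180],.038)); print(st[i,4],V.mean(0),np.polyfit(V[:,1],V[:,0],1)[0])
print(status.state()['contact_force'])
E
```

```text
((320.9234924316406, 229.9427490234375), 1348, ((320.9234924316406, 229.9427490234375), (14.640830039978027, 94.17675018310547), 1.2730300426483154)) ((294.6470642089844, 210.58822631835938), 75, ((294.6470642089844, 210.58822631835938), (3.7729687690734863, 21.951818466186523), 30.963754653930664))
now [ 0.57924943 -0.13195366  0.04249365]
((263.423095703125, 203.61537170410156), 90, ((263.423095703125, 203.61537170410156), (4.714951515197754, 21.63330841064453), 33.690067291259766))
start [ 0.56641234 -0.05762323  0.04255582]
237 [-95.93209299  -4.21550085] -0.02190950646941512
251 [-106.56292247   -4.50873406] 0.05506610618141299
203 [-117.91153701   -3.77494742] -0.053277509561898195
188 [-87.35945347  -2.6225653 ] -0.027453252656864206
[-0.09034849  1.07354332  0.09025241]
```

```bash
python3 -c "
from plant import workorder; print(workorder.job_done())"
```

```text
the job is handed in; nothing more can be done
None
```

The bundle is clamped against the fixed jaw and the job is handed in, at about 27 s of the 58 s allowed. No verdict was reported.

**What I did:** I picked up the four-strip bundle by its two ends, laid it on the bed at about clamp x −100 mm, y −1 mm, and let go. I then pinched the red bar, lifted it, and slid the carriage in until I was pressing with about 13.5 to 14 N. The bar came down on a land between notches. I eased the carriage back 4 to 5 mm with the bar still gripped until the bar dropped into a notch and held, then opened the fingers and withdrew.

**Last checks:**
- **Bar:** its rod measured z 42.5 mm, the same as at the start, so it is down in a notch.
- **Bundle:** it lies flat, its strips within about 0.06 rad of square to the jaws, at y about −4 mm and x about −102 mm. That x is roughly 1 mm short of where I expected it. The y was about −1 mm when I laid it down; the last view is oblique, so it is less certain.
- **Holding force:** I could not measure this directly at the end. From the spring travel I estimate about 9 to 10 N, against the 5.5 to 16 N required.
- **Robot:** the gripper was clear, with the tool force near zero.

I did not measure the other objects again at the end. I saw no sign in the pictures that any had moved. While the bar was being lowered onto the land, the wrist read about 16.5 N along the slide. I took part of that as friction on the land, so I believe the squeeze on the bundle stayed near 14 N.

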